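Trip the roller-lever limit switch on a bottle conveyor

TASK

Check the bottle conveyor's roller-lever limit switch by hand before the line starts: swing the arm that carries the roller sideways along the belt, either way, until it is well past its click, hold it there for about a second, then let go so that it springs back straight. Do not trip the other switch, the one with the plain thin rod, and leave the box of corks where it stands on the belt.

Things in the scene. Friction and masses are not known exactly. Their poses are not given: they have to be found in the camera images.
- roller_arm (a joint): Roller switch's arm, rad: vertical hinge 75 mm from the roller's axis; 0 = at rest, straight across the belt; positive = anticlockwise from above (roller moves to the robot's left). Clicks at 0.45 either way (roller moved 33 mm along the belt); 0.6 (42 mm) is well past; hard stops at +-0.95. The spring takes 3 to 4 N at the roller at 0.6 and swings the arm back to 0 when let go.
- roller (a point): Centre of the black roller: upright cylinder 26 mm in diameter, 18 mm high, standing on the far end of the flat 11 mm wide steel arm; its top is 187 mm above the table, 97 mm above the belt, free 50 mm to each side and below. Axes turn with the arm: x outwards along the arm, z up, y the way it swings. The arm's grey 42 x 40 mm box stands on a post at the conveyor's near side.
- rod_arm (a joint): Bystander: angle (rad) of the other switch's arm. Same box, post, hinge, spring and click angle, but the arm is a plain steel rod 6 mm thick and 95 mm long with no roller. It stands along the same side of the conveyor, 130 mm or more from the roller switch, to its left or right. Must not be tripped.
- rod_tip (a point): Free end of that plain rod, 167 mm above the table. x points outwards along the rod, z up.
- cork_box: Bystander: open plywood box of corks, 120 x 110 mm, 55 mm high, standing loose on the belt near the stop plate at the conveyor's left end (seen from the robot), its top 145 mm above the table. Origin at the centre of its underside, z up. The pale belt is 136 mm wide, 0.7 m long, its top 90 mm above the table; the stop plate reaches 155 mm, a thin guide rail along the belt's far side 137 mm above the table.

How it is judged (in metres and radians):
On the way:
1. The roller arm is swung past its click (0.45 rad, either way) and held there for half a second ((value of joint roller_arm above 0.45 rad or value of joint roller_arm below -0.45 rad)), for 0.5 s.
At the end, for the whole second after the job is handed in: After being tripped, the roller arm is released and back within 0.1 rad of straight; the rod arm is within 0.1 rad of straight; the cork box stands upright (within 0.1 rad) and within 30 mm of where it stood (value of joint roller_arm between -0.1 and 0.1 rad and value of joint rod_arm between -0.1 and 0.1 rad and angle between cork_box's own z axis and vertical below 0.1 rad and distance of cork_box from where it was at the start of the episode below 0.03 m); the robot touches nothing.
It fails at once if The plain-rod switch is tripped (its arm passes 0.45 rad) (value of joint rod_arm above 0.45 rad or value of joint rod_arm below -0.45 rad).
It fails at once if The cork box on the belt is tipped or shifted more than 30 mm (angle between cork_box's own z axis and vertical above 0.4 rad or distance of cork_box from where it was at the start of the episode above 0.03 m).
It also fails if it takes over 32 s, if anything falls off the work surface, if the arm or the gripper's body presses on something with over 40 N, if the wrist force passes 120 N, or if a joint passes its speed limit or range.

ROBOT

A 6-joint arm with a two-finger parallel gripper is mounted at the origin on the work surface. World frame = base frame: x ahead of the robot, y to its left, z up, the work surface at z = 0. Lengths are in m, angles in degrees, forces in N, time in s.
With the tool pointing down it reaches from about 0.375 to 0.9 m from the base axis. Payload 3.1 kg.
Tool frame: the origin (TCP) lies at the very end of the fingers, on their centre line; the grasp point (between the pads) lies 19 mm behind it; z points along the fingers, x is the direction in which the jaws open and shut, and the axes are right-handed (so a half turn about z gives the same grasp; the last joint's range is limited). The gripper opens to 87 mm and grips with 3 to 60 N. Pads are 19 mm wide; open, the fingers measure 117 mm over their backs; the gripper's body (75 mm by 190 mm) begins 51 mm behind the grasp point.
Start: joints at [-76.232, 30.224, 82.088, -0, 67.689, -10.227], TCP at [0.254, -0.571, 0.223] pointing down, gripper open.
Joint ranges: [-176.69, 176.69], [-43.24, 126.21], [12.49, 139.97], [-82, 262], [0, 151.66], [-163.58, 163.58]. Speed limits (degrees/s): [159.86, 159.86, 180, 180, 180, 180].

INTERFACE

Orientations are given as a 3x3 rotation matrix whose columns are the frame's x, y, z axes.
In Python, from rig import bot gives the robot as it stands.
- The arm moves only by the tool arm_command, never from a script. Its argument "plan" is a list of rows, each an object of numbers: "claw": the opening, from 0 (shut) to 1 (fully open); "dx", "dy", "dz": the shift along the tool's x, y, z in cm; "twist": the turn about the tool's z in degrees. A call has 1 to 8 rows; each row is the pose to reach, as a shift and turn from the pose measured when the call began, along the tool's axes at that moment; what a row does not reach only later rows make up. A row lasts 1/12 s, in which the tool goes at most 41.7 mm and 7.16 degrees, less where a joint would pass 70% of its speed; a pose out of reach is approached as far as the arm can. A call with a gripper value outside its range is refused whole. The fingers move at their own pace and stop on an object; the grip force is fixed at half the most. Time passes only in rows, so rows that repeat a pose let the fingers close. It gives the time, the measured TCP pose, the force and the opening at its end, in the units of the state.
- bot.read_state(): the state, without advancing time (a new reading comes with each control period).
- bot.capture(name): name is "side" or "top" or "wrist"; returns the picture (420x560x3 uint8, red, green, blue); there is no depth.
- bot.calibration(name): a dict with "intrinsics" (3x3 intrinsics, pixels), "rvec" (rotation vector, rad) and "tvec" (3), from world to camera coordinates, as OpenCV has them; the wrist camera has in their place "T_tool_cam" (4x4, takes a point from camera to tool coordinates, whose origin is the TCP and whose axes are the tool frame's). Camera axes: x right, y down, z forward; pixel columns grow to the right and rows downward; lengths in m; the calibration is good to about 2 mm. The wrist camera is an equidistant fisheye: a pixel r from the principal point sees the ray r / f radians off the axis. A picture is of the moment at which its call begins: read the wrist's pose just before it. calibration takes no time and is no camera call.
- bot.hand_in(): hands the job in, once; it reports no verdict.
The state is a dict: "time_s": time; "joint_positions": joint angles; "qvel": joint speeds; "tau": joint torques, N m; "position": TCP position; "tcp_rot": TCP orientation; "force": force on the tool from outside, world axes, zero at the start; "moment": the same for the moment, N m; "opening": opening from 0.0 (shut) to 1.0 (fully open).
Only numpy, scipy, OpenCV 4.12 (cv2) and the standard library are available. Lean on these libraries where they do the work, as an engineer would, in place of code of your own. Each camera call takes 0.05 s, during which the arm holds its last target.

## Working session

There is one attempt and no reset: what is moved stays moved. The work goes in short steps, Python scripts to look and compute and a tool call to move; the robot and the scene stay as the last step left them, time stands still between calls to the robot, and variables do not carry over. Pictures are saved under pics/ and viewed, and the job is handed in when it is done.

Besides the shell and the picture viewer there is one more tool, called after "Emit:" by a JSON object that holds its "method" and its "body", one argument or row to a line. arm_command: Moves the arm, as the interface text tells. Its arguments: {"type":"object","properties":{"plan":{"type":"array"}},"required":["plan"]}

```bash
ls; mkdir -p pics; python3 - <<'E'
from rig import bot
import cv2
s=bot.read_state();print(s)
for n in("side","top","wrist"):
    im=bot.capture(n);cv2.imwrite(f"pics/{n}0.png",im[:,:,::-1]);print(n,bot.calibration(n))
E
```

```text
pics
{'time_s': 0.0, 'joint_positions': array([-7.62325140e+01,  3.02802478e+01,  8.21557365e+01, -2.45571853e-03,
        6.76881880e+01, -1.02281175e+01]), 'qvel': array([ 0.03434194,  0.00056616, -0.03687679, -0.01453201, -0.02327435,
        0.0765641 ]), 'tau': array([ 9.17746693e-04, -4.40039241e+01, -1.76590562e+01,  6.33442705e-02,
        5.82565984e-02, -1.71708280e-04]), 'position': array([ 0.25399876, -0.57026653,  0.22156149]), 'tcp_rot': array([[ 4.06680855e-01, -9.13570126e-01, -5.54270929e-04],
       [-9.13567788e-01, -4.06681085e-01,  2.09551261e-03],
       [-2.13980922e-03, -3.45840792e-04, -9.99997651e-01]]), 'force': array([-1.24520385,  0.03097591,  0.11415447]), 'moment': array([ 0.04649425, -0.02286061,  0.0336287 ]), 'opening': 0.9974561662490073}
side {'intrinsics': array([[433.52902792,   0.        , 282.5392322 ],
       [  0.        , 433.52902792, 212.97819078],
       [  0.        ,   0.        ,   1.        ]]), 'rvec': array([ 0.63215323, -2.42694174,  1.38951878]), 'tvec': array([0.53653346, 0.23081579, 0.86808192])}
top {'intrinsics': array([[476.270765  ,   0.        , 283.87986383],
       [  0.        , 476.270765  , 210.80822662],
       [  0.        ,   0.        ,   1.        ]]), 'rvec': array([ 2.14062891, -2.19542466,  0.12326062]), 'tvec': array([0.10449284, 0.5692544 , 1.00590852])}
wrist {'intrinsics': array([[325.1922621 ,   0.        , 282.70493671],
       [  0.        , 325.1922621 , 213.24301088],
       [  0.        ,   0.        ,   1.        ]]), 'T_tool_cam': array([[ 9.99999702e-01,  5.05843694e-04,  5.83613067e-04,
         1.68042214e-04],
       [-6.56957691e-04,  9.54433655e-01,  2.98422464e-01,
        -8.21481219e-02],
       [-4.06064831e-04, -2.98422758e-01,  9.54433702e-01,
        -1.61645578e-01],
       [ 0.00000000e+00,  0.00000000e+00,  0.00000000e+00,
         1.00000000e+00]])}
```

View pics/side0.png

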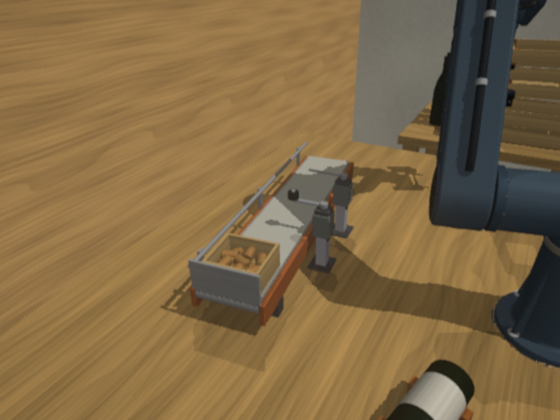

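View pics/top0.png

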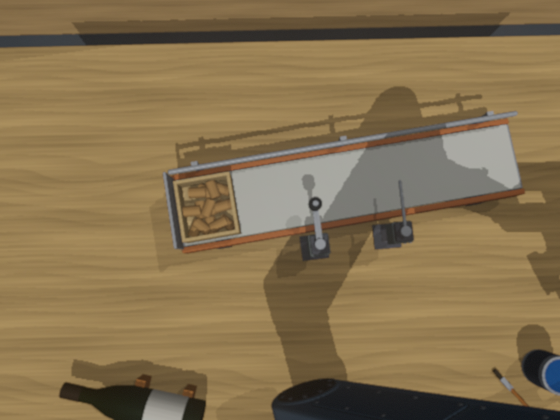

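View pics/wrist0.png

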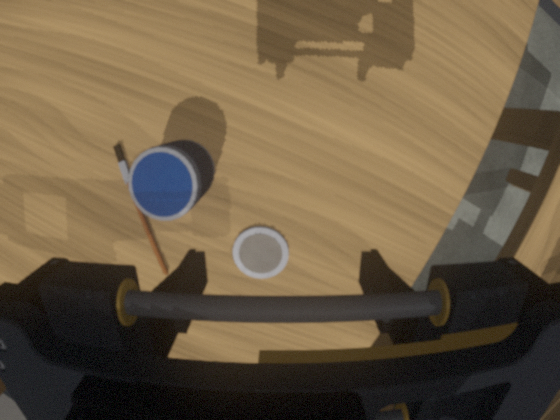

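The top view shows the roller at about (315,204) with its hinge at (320,244), the rod from (401,181) to (406,231), and the cork box around (207,207). In the side view the roller is at about (293,195). Next I'll triangulate.

```bash
cat > h.py <<'E'
import numpy as np,cv2
from rig import bot
def cam(n):
    c=bot.calibration(n);R=cv2.Rodrigues(c["rvec"])[0];return c["intrinsics"],R,np.array(c["tvec"])
def plane(n,px,z):
    K,R,t=cam(n);o=-R.T@t;d=R.T@np.linalg.inv(K)@[px[0],px[1],1];return o+d*(z-o[2])/d[2]
def tri(a,b):
    P=[]
    for n in("top","side"):
        K,R,t=cam(n);P.append(K@np.c_[R,t])
    X=cv2.triangulatePoints(P[0],P[1],np.array(a,float),np.array(b,float)).ravel();return X[:3]/X[3]
E
python3 - <<'E'
from h import *
def blob(n,x,y,r,th):
    im=cv2.imread(f"pics/{n}0.png").max(2);w=im[y-r:y+r,x-r:x+r]
    k,l,s,c=cv2.connectedComponentsWithStats((w<th).astype(np.uint8))
    for i in range(1,k):
        if s[i,4]>15: print(n,s[i],c[i]+[x-r,y-r])
blob("top",315,204,14,60);blob("side",293,195,12,60)
print(tri((315.3,203.8),(293,195)))
for n,p,z in [("top",(315.3,203.8),.187),("top",(320,244),.18),("top",(401,181),.167),("top",(406,231),.18),("top",(231,171),.145),("top",(241,236),.145),("top",(176,180),.145),
 ("top",(385,134),.137)]: print(n,p,plane(n,p,z).round(3))
for n in("top","side"):
    im=cv2.imread(f"pics/{n}0.png")
    c=im[160:260,270:430] if n=="top" else im[150:280,230:370]
    cv2.imwrite(f"pics/{n}0z.png",cv2.resize(c,None,fx=4.5,fy=4.5,interpolation=2))
E
```

```text
top [ 9  8 11 12 65] [314.44615385 203.95384615]
side [ 7  8 10  9 76] [292.67105263 195.27631579]
[0.56781391 0.03212543 0.17725119]
top (315.3, 203.8) [0.566 0.033 0.187]
top (320, 244) [0.492 0.026 0.18 ]
top (401, 181) [ 0.608 -0.133  0.167]
top (406, 231) [ 0.512 -0.134  0.18 ]
top (231, 171) [0.64  0.192 0.145]
top (241, 236) [0.513 0.175 0.145]
top (176, 180) [0.625 0.299 0.145]
top (385, 134) [ 0.709 -0.114  0.137]
```

View pics/top0z.png

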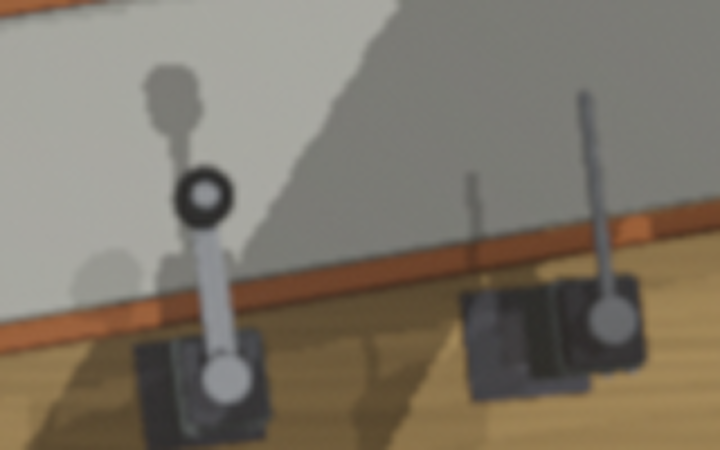

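View pics/side0z.png

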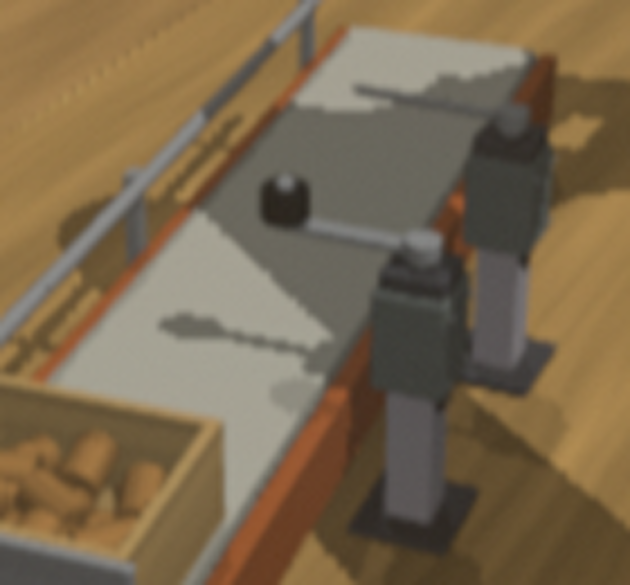

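Emit:
{"method": "arm_command", "body": {
  "plan": [
    {"claw": 0, "dz": -3, "twist": 6},
    {"claw": 0, "dz": -6, "twist": 12},
    {"claw": 0, "dz": -8, "twist": 17},
    {"claw": 0, "dz": -8, "twist": 17},
    {"claw": 0, "dz": -8, "twist": 17},
    {"claw": 0, "dz": -8, "twist": 17}
  ]
}}

```text
$.plan[0]: bad value
```

```bash
cat >> h.py <<'E'
U=np.array([.992,.124,0]);V=np.array([-.124,.992,0]);RO=np.array([.567,.0325,0]);H=RO-.075*U
def to(u,v,z):
    s=bot.read_state();p=H+u*U+v*V;p[2]=z
    print("t",s["time_s"],"pos",s["position"].round(4),"uv",((s["position"]-H)@U).round(4),((s["position"]-H)@V).round(4),"F",s["force"].round(1),"open",round(s["opening"],3))
    print("target",p.round(4),"d cm",(s["tcp_rot"].T@(p-s["position"])*100).round(2))
E
python3 - <<'E'
from h import *
to(.078,-.055,.30)
print(bot.read_state()["tcp_rot"].round(3))
E
```

```text
t 0.15 pos [ 0.254  -0.5704  0.2218] uv -0.3103 -0.5593 F [0.1 0.2 0.1] open 1.003
target [ 0.5768 -0.0217  0.3   ] d cm [-37.02 -51.8   -7.75]
[[ 0.407 -0.914 -0.   ]
 [-0.914 -0.407  0.002]
 [-0.002 -0.    -1.   ]]
```

Emit:
{"method": "arm_command", "body": {
  "plan": [
    {"claw": 0, "dx": 0, "dy": 0, "dz": -3, "twist": 6},
    {"claw": 0, "dx": 0, "dy": 0, "dz": -6, "twist": 12},
    {"claw": 0, "dx": 0, "dy": 0, "dz": -8, "twist": 17},
    {"claw": 0, "dx": 0, "dy": 0, "dz": -8, "twist": 17},
    {"claw": 0, "dx": 0, "dy": 0, "dz": -8, "twist": 17},
    {"claw": 0, "dx": 0, "dy": 0, "dz": -8, "twist": 17}
  ]
}}

```text
time_s: 0.65
position: [0.2538, -0.5696, 0.3004]
tcp_rot: [[0.123, -0.992, -0.001], [-0.992, -0.123, 0.004], [-0.004, 0.001, -1.0]]
force: [-0.3, -0.4, -0.1]
opening: 0.635
```

```bash
python3 - <<'E'
from h import *
to(.078,-.055,.30)
print(bot.read_state()["tcp_rot"].round(3))
E
```

```text
t 0.65 pos [ 0.2538 -0.5696  0.3004] uv -0.3104 -0.5584 F [-0.3 -0.4 -0.1] open 0.635
target [ 0.5768 -0.0217  0.3   ] d cm [-50.4  -38.79   0.24]
[[ 0.123 -0.992 -0.001]
 [-0.992 -0.123  0.004]
 [-0.004  0.001 -1.   ]]
```

Emit:
{"method": "arm_command", "body": {
  "plan": [
    {"claw": 0, "dx": -3, "dy": -2.3, "dz": 0, "twist": 0},
    {"claw": 0, "dx": -6, "dy": -4.6, "dz": 0, "twist": 0},
    {"claw": 0, "dx": -9, "dy": -7, "dz": 0, "twist": 0},
    {"claw": 0, "dx": -12, "dy": -9.2, "dz": 0, "twist": 0},
    {"claw": 0, "dx": -15, "dy": -11.5, "dz": 0, "twist": 0},
    {"claw": 0, "dx": -18, "dy": -14, "dz": 0, "twist": 0},
    {"claw": 0, "dx": -21, "dy": -16, "dz": 0, "twist": 0},
    {"claw": 0, "dx": -24, "dy": -18.5, "dz": 0, "twist": 0}
  ]
}}

```text
time_s: 1.32
position: [0.4071, -0.306, 0.2994]
tcp_rot: [[0.124, -0.992, -0.004], [-0.992, -0.124, 0.008], [-0.008, 0.003, -1.0]]
force: [0.8, 0.1, 0.2]
opening: 0.045
```

```bash
python3 - <<'E'
from h import *
to(.078,-.055,.30)
E
```

```text
t 1.3167 pos [ 0.4071 -0.306   0.2994] uv -0.1256 -0.316 F [0.8 0.1 0.2] open 0.045
target [ 0.5768 -0.0217  0.3   ] d cm [-26.12 -20.35   0.08]
```

Emit:
{"method": "arm_command", "body": {
  "plan": [
    {"claw": 0, "dx": -4, "dy": -3, "dz": 0, "twist": 0},
    {"claw": 0, "dx": -8, "dy": -6, "dz": 0, "twist": 0},
    {"claw": 0, "dx": -12, "dy": -9.2, "dz": 0, "twist": 0},
    {"claw": 0, "dx": -16, "dy": -12.3, "dz": 0, "twist": 0},
    {"claw": 0, "dx": -20, "dy": -15.5, "dz": 0, "twist": 0},
    {"claw": 0, "dx": -24, "dy": -18.5, "dz": 0, "twist": 0},
    {"claw": 0, "dx": -26, "dy": -20.3, "dz": 0, "twist": 0},
    {"claw": 0, "dx": -26, "dy": -20.3, "dz": 0, "twist": 0}
  ]
}}

```text
time_s: 1.98
position: [0.576, -0.0204, 0.2986]
tcp_rot: [[0.125, -0.992, -0.009], [-0.992, -0.125, 0.009], [-0.01, 0.007, -1.0]]
force: [1.5, -0.6, 0.5]
opening: 0.003
```

```bash
python3 - <<'E'
from h import *
to(.078,-.055,.155)
s=bot.read_state()
im=bot.capture("wrist");cv2.imwrite("pics/wrist1.png",im[:,:,::-1])
im=bot.capture("side");cv2.imwrite("pics/side1.png",im[:,:,::-1])
# fisheye check: roller
c=bot.calibration("wrist");T=c["T_tool_cam"];K=c["intrinsics"]
for X in [(RO[0],RO[1],.187),(.608,-.133,.167),H+[0,0,.18]]:
    pt=s["tcp_rot"].T@(np.array(X)-s["position"]);q=T[:3,:3].T@(pt-T[:3,3]);th=np.arctan2(np.hypot(*q[:2]),q[2]);print(K[:2,2]+K[0,0]*th*q[:2]/np.hypot(*q[:2]))
E
```

```text
t 1.9833 pos [ 0.576  -0.0204  0.2986] uv 0.0773 -0.0536 F [ 1.5 -0.6  0.5] open 0.003
target [ 0.5768 -0.0217  0.155 ] d cm [ 0.27 -0.17 14.36]
[223.19985087 211.18375805]
[403.74503057 185.8148175 ]
[229.39265298 281.03072664]
```

View pics/wrist1.png

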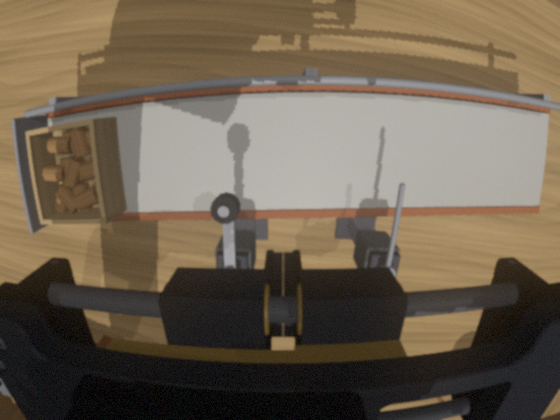

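View pics/side1.png

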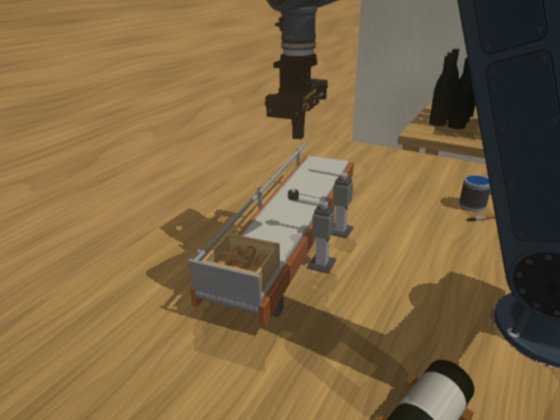

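```bash
python3 - <<'E'
from h import *
print(tri((320.5,244),(324,204)),tri((406,231),(344,176)))
to(.078,-.055,.161)
E
```

```text
[0.49262338 0.02414437 0.16895337] [ 0.51267684 -0.13799586  0.16655613]
t 2.0833 pos [ 0.5777 -0.0175  0.2985] uv 0.0794 -0.051 F [-0.6 -0.  -0.6] open 0.001
target [ 0.5768 -0.0217  0.161 ] d cm [ 0.55  0.08 13.75]
```

Emit:
{"method": "arm_command", "body": {
  "plan": [
    {"claw": 0, "dx": 0.2, "dy": 0, "dz": 3.5, "twist": 0},
    {"claw": 0, "dx": 0.2, "dy": 0, "dz": 7, "twist": 0},
    {"claw": 0, "dx": 0.2, "dy": 0, "dz": 9, "twist": 0},
    {"claw": 0, "dx": 0.2, "dy": 0, "dz": 9, "twist": 0}
  ]
}}

```text
time_s: 2.42
position: [0.572, -0.018, 0.2021]
tcp_rot: [[0.132, -0.991, -0.021], [-0.991, -0.132, 0.014], [-0.016, 0.019, -1.0]]
force: [-0.8, -0.4, -0.9]
opening: 0.003
```

Emit:
{"method": "arm_command", "body": {
  "plan": [
    {"claw": 0, "dx": 0.3, "dy": -0.3, "dz": 2, "twist": 0},
    {"claw": 0, "dx": 0.3, "dy": -0.3, "dz": 4, "twist": 0},
    {"claw": 0, "dx": 0.3, "dy": -0.3, "dz": 4, "twist": 0},
    {"claw": 0, "dx": 0.3, "dy": -0.3, "dz": 4, "twist": 0}
  ]
}}

```text
time_s: 2.75
position: [0.5738, -0.0204, 0.1617]
tcp_rot: [[0.131, -0.991, -0.023], [-0.991, -0.132, 0.014], [-0.017, 0.021, -1.0]]
force: [0.3, -0.2, -0.3]
opening: 0.005
```

```bash
python3 - <<'E'
from h import *
to(.078,-.028,.161)
im=bot.capture("side");cv2.imwrite("pics/side2.png",cv2.resize(im[60:280,200:400,::-1],None,fx=2.7,fy=2.7))
E
```

```text
t 2.75 pos [ 0.5738 -0.0204  0.1617] uv 0.0752 -0.0534 F [ 0.3 -0.2 -0.3] open 0.005
target [0.5734 0.0051 0.161 ] d cm [-2.54 -0.3   0.1 ]
```

View pics/side2.png

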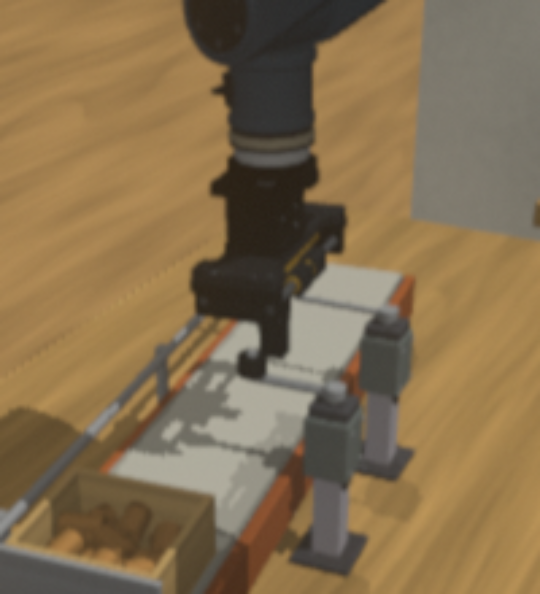

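Emit:
{"method": "arm_command", "body": {
  "plan": [
    {"claw": 0, "dx": -1, "dy": -0.2, "dz": 0, "twist": 0},
    {"claw": 0, "dx": -2, "dy": -0.2, "dz": 0, "twist": 0},
    {"claw": 0, "dx": -3, "dy": 0, "dz": 0, "twist": 0},
    {"claw": 0, "dx": -4, "dy": 0.2, "dz": 0, "twist": 0},
    {"claw": 0, "dx": -5, "dy": 0.5, "dz": 0, "twist": 0},
    {"claw": 0, "dx": -6, "dy": 0.8, "dz": 0, "twist": 0},
    {"claw": 0, "dx": -6.5, "dy": 1, "dz": 0, "twist": 0},
    {"claw": 0, "dx": -6.5, "dy": 1, "dz": 0, "twist": 0}
  ]
}}

```text
time_s: 3.47
position: [0.5562, 0.0436, 0.1645]
tcp_rot: [[0.133, -0.991, -0.02], [-0.991, -0.133, 0.013], [-0.015, 0.018, -1.0]]
force: [2.0, -3.1, 2.1]
opening: 0.003
```

```bash
python3 - <<'E'
from h import *
to(.062,.019,.161)
for n in("top","wrist","side"):
    im=bot.capture(n)[:,:,::-1];cv2.imwrite(f"pics/{n}3.png",im)
E
```

```text
t 3.4667 pos [0.5562 0.0436 0.1645] uv 0.0657 0.0124 F [ 2.  -3.1  2.1] open 0.003
target [0.5517 0.0497 0.161 ] d cm [-0.66  0.36  0.36]
```

View pics/wrist3.png

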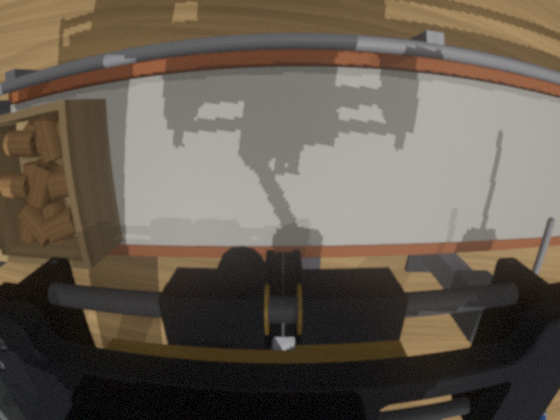

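View pics/side3.png

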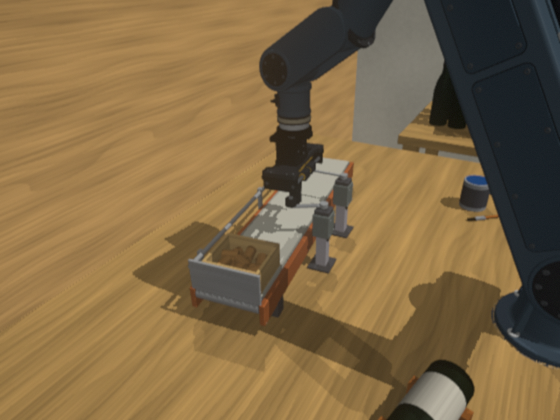

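Emit:
{"method": "arm_command", "body": {
  "plan": [
    {"claw": 0, "dx": -0.4, "dy": 0, "dz": 0.2, "twist": 0},
    {"claw": 0, "dx": -0.8, "dy": 0.1, "dz": 0.3, "twist": 0},
    {"claw": 0, "dx": -0.8, "dy": 0.1, "dz": 0.3, "twist": 0},
    {"claw": 0, "dx": -0.8, "dy": 0.1, "dz": 0.3, "twist": 0}
  ]
}}

```text
time_s: 3.95
position: [0.5545, 0.0497, 0.1614]
tcp_rot: [[0.132, -0.991, -0.02], [-0.991, -0.132, 0.012], [-0.015, 0.019, -1.0]]
force: [0.2, -4.5, 3.5]
opening: 0.006
```

```bash
python3 - <<'E'
from h import *
to(.062,.019,.161)
a=bot.capture("top")[:,:,::-1][150:270,240:380];b=bot.capture("side")[:,:,::-1][150:270,230:370]
cv2.imwrite("pics/both4.png",cv2.resize(np.hstack([a,b]),None,fx=2.8,fy=2.8,interpolation=2))
E
```

```text
t 3.95 pos [0.5545 0.0497 0.1614] uv 0.0647 0.0186 F [ 0.2 -4.5  3.5] open 0.006
target [0.5517 0.0497 0.161 ] d cm [-0.04  0.27  0.05]
```

View pics/both4.png

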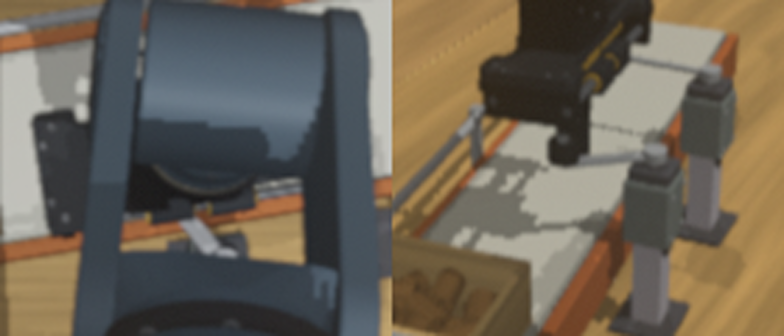

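```bash
python3 - <<'E'
from h import *
for p in [(291,204),(292.7,195.3)]:
    X=plane("side",p,.178)-H; print(np.arctan2(X@V,X@U),X@U,X@V)
a=[plane("top",(240+x/2.8,150+y/2.8),.17) for x,y in[(224,253),(187,220)]];d=a[1]-a[0];print(np.arctan2(d@V,d@U))
E
```

```text
0.5863147153057098 0.06400103924512254 0.0425114963106125
0.03378713945296425 0.07571866345482703 0.0025592909860775157
0.6896647721181983
```

Emit:
{"method": "arm_command", "body": {
  "plan": [
    {"claw": 0, "dx": -0.1, "dy": 0, "dz": 0, "twist": 0},
    {"claw": 0, "dx": -0.1, "dy": 0, "dz": 0, "twist": 0},
    {"claw": 0, "dx": -0.1, "dy": 0, "dz": 0, "twist": 0},
    {"claw": 0, "dx": -0.1, "dy": 0, "dz": 0, "twist": 0},
    {"claw": 0, "dx": -0.1, "dy": 0, "dz": 0, "twist": 0},
    {"claw": 0, "dx": -0.1, "dy": 0, "dz": 0, "twist": 0},
    {"claw": 0, "dx": -0.1, "dy": 0, "dz": 0, "twist": 0},
    {"claw": 0, "dx": -0.1, "dy": 0, "dz": 0, "twist": 0}
  ]
}}

```text
time_s: 4.72
position: [0.5541, 0.0505, 0.1614]
tcp_rot: [[0.132, -0.991, -0.021], [-0.991, -0.132, 0.012], [-0.015, 0.019, -1.0]]
force: [-1.6, -4.3, 5.2]
opening: 0.007
```

Emit:
{"method": "arm_command", "body": {
  "plan": [
    {"claw": 0, "dx": -0.3, "dy": 0, "dz": 0, "twist": 0},
    {"claw": 0, "dx": -0.3, "dy": 0, "dz": 0, "twist": 0},
    {"claw": 0, "dx": -0.3, "dy": 0, "dz": 0, "twist": 0},
    {"claw": 0, "dx": -0.3, "dy": 0, "dz": 0, "twist": 0},
    {"claw": 0, "dx": -0.3, "dy": 0, "dz": 0, "twist": 0},
    {"claw": 0, "dx": -0.3, "dy": 0, "dz": 0, "twist": 0},
    {"claw": 0, "dx": -0.3, "dy": 0, "dz": 0, "twist": 0},
    {"claw": 0, "dx": -0.3, "dy": 0, "dz": 0, "twist": 0}
  ]
}}

```text
time_s: 5.38
position: [0.5527, 0.0529, 0.1613]
tcp_rot: [[0.132, -0.991, -0.023], [-0.991, -0.132, 0.011], [-0.014, 0.022, -1.0]]
force: [-1.1, -5.0, 4.8]
opening: 0.004
```

```bash
python3 - <<'E'
from h import *
to(.078,-.055,.161)
b=bot.capture("side")[:,:,::-1][150:270,230:370]
cv2.imwrite("pics/side5.png",cv2.resize(b,None,fx=4,fy=4,interpolation=2))
E
```

```text
t 5.3833 pos [0.5527 0.0529 0.1613] uv 0.0634 0.022 F [-1.1 -5.   4.8] open 0.004
target [ 0.5768 -0.0217  0.161 ] d cm [ 7.71 -1.4  -0.11]
```

View pics/side5.png

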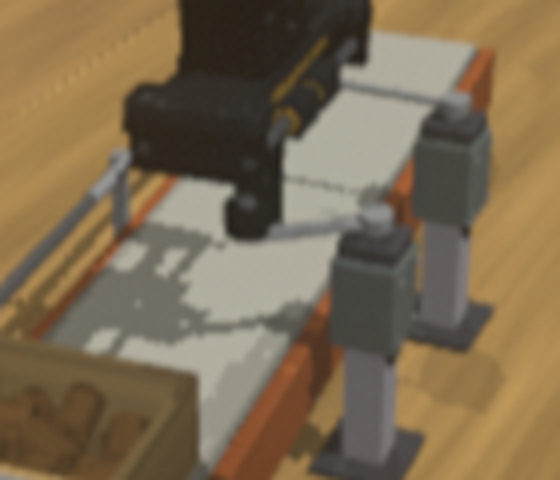

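The roller is at about (291,204), so the arm is swung to roughly 0.6 rad. It has been held there for over a second, so I'm releasing it.

Emit:
{"method": "arm_command", "body": {
  "plan": [
    {"claw": 0, "dx": 1, "dy": -0.4, "dz": 0, "twist": 0},
    {"claw": 0, "dx": 2, "dy": -0.8, "dz": 0, "twist": 0},
    {"claw": 0, "dx": 3, "dy": -1.1, "dz": 0, "twist": 0},
    {"claw": 0, "dx": 4, "dy": -1.3, "dz": 0, "twist": 0},
    {"claw": 0, "dx": 5, "dy": -1.4, "dz": 0, "twist": 0},
    {"claw": 0, "dx": 6.5, "dy": -1.4, "dz": 0, "twist": 0},
    {"claw": 0, "dx": 8, "dy": -1.4, "dz": 0, "twist": 0},
    {"claw": 0, "dx": 8, "dy": -1.4, "dz": 0, "twist": 0}
  ]
}}

```text
time_s: 6.1
position: [0.5781, -0.0278, 0.1598]
tcp_rot: [[0.129, -0.991, -0.022], [-0.992, -0.129, 0.01], [-0.013, 0.021, -1.0]]
force: [0.3, -0.8, -0.4]
opening: 0.001
```

Emit:
{"method": "arm_command", "body": {
  "plan": [
    {"claw": 0, "dx": 0, "dy": 0, "dz": -2, "twist": 0},
    {"claw": 0, "dx": 0, "dy": 0, "dz": -5, "twist": 0},
    {"claw": 0, "dx": 0, "dy": 0, "dz": -8, "twist": 0},
    {"claw": 0, "dx": 0, "dy": 0, "dz": -11, "twist": 0},
    {"claw": 0, "dx": 0, "dy": 0, "dz": -14, "twist": 0},
    {"claw": 0, "dx": 0, "dy": 0, "dz": -14, "twist": 0}
  ]
}}

```text
time_s: 6.6
position: [0.5848, -0.0299, 0.3066]
tcp_rot: [[0.129, -0.992, -0.009], [-0.992, -0.129, 0.007], [-0.009, 0.008, -1.0]]
force: [1.3, -0.6, -0.2]
opening: 0.004
```

```bash
python3 - <<'E'
from h import *
to(.078,-.055,.3)
im=bot.capture("side")[:,:,::-1]; cv2.imwrite("pics/side6f.png",im)
w=im.max(2)[183:207,281:305];k,l,s,c=cv2.connectedComponentsWithStats((w<60).astype(np.uint8));print(s,c+[281,183])
cv2.imwrite("pics/side6.png",cv2.resize(im[90:310,180:380],None,fx=2.7,fy=2.7,interpolation=2))
cv2.imwrite("pics/wrist6.png",bot.capture("wrist")[:,:,::-1])
E
```

```text
t 6.6 pos [ 0.5848 -0.0299  0.3066] uv 0.0849 -0.0641 F [ 1.3 -0.6 -0.2] open 0.004
target [ 0.5768 -0.0217  0.3   ] d cm [-0.91  0.69  0.67]
[[  0   0  24  24 514]
 [  8   8   9   9  62]] [[292.43385214 194.38132296]
 [293.0483871  195.48387097]]
```

View pics/side6.png

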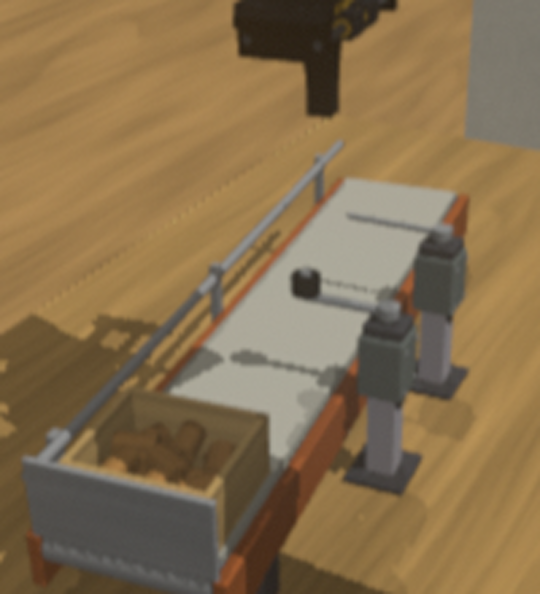

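View pics/wrist6.png

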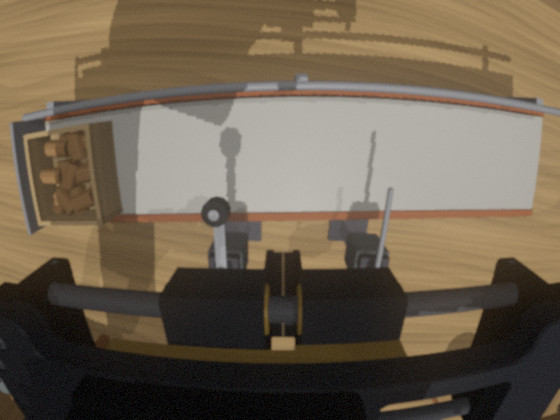

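The roller is back at (293.0,195.5) in the side view, against (292.7,195.3) at the start. The rod and the cork box are where they were, and the gripper is clear of everything.

```bash
python3 - <<'E'
from rig import bot
print(bot.hand_in())
E
```

```text
the job is handed in; nothing more can be done
None
```

I tripped the roller switch, held it past its click for about 1.5 to 2 s, let it spring back straight, and handed the job in at about 6.7 s of the 32 s allowed. I pushed the roller to the left with the closed gripper fingers, then backed off and raised the gripper clear.

**Angle reached:** the side view gave about 0.59 rad and a rougher top-view estimate about 0.69 rad. They differ by 0.1 rad, but both are well past the 0.45 rad click. I then pushed about 3 mm further before the release.

**Forces:** the sideways force at the roller was about 4 to 5 N, a little over the 3 to 4 N stated for 0.6 rad. I also read about 5 N vertically during the hold, which I did not explain.

**Last checks:** in the side view the roller was back within 0.4 pixel of its starting place. By eye in the final pictures, the rod arm and the cork box had not moved. The gripper was about 12 cm above the roller, touching nothing. The first move call was refused because it left out some fields, so nothing moved; I resent it with all fields filled in.

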